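# Uncover the inverter's terminals

### The job

Open the terminal compartment of the inverter on the bench: press the orange snap tab down until the black cover springs free of its catch, then let the tab go and push the cover along the top of the case, away from the tab, until it is completely clear of the compartment and of the keeper lips along its sides and lies flat on the other half of the case. Only press and push: do not pick the cover up or tip it, do not touch the terminals underneath, and leave the jar, carton, book and screwdriver where they are.

Things in the scene. Friction and masses are not known exactly. Their poses are not given: they have to be found in the camera images.
- inverter: Power inverter, a fixed finned aluminium case 280 mm long (its x) and 140 mm wide (its y; 172 mm over the 4 mm flanges), outer rims 68 mm high. Origin: centre of the underside, on the bench; x runs from the tab end to the far end. At the tab end two grey housings (x -140 to -108, |y| 22 to 58) reach z = 68 beside the tab; two cable glands stick out 20 mm there, below z = 42.
- seat (a point): Where the latched cover's origin sits: (-52, 0, 62) mm in the inverter's frame, axes alike. The cover's side edges lie on ledges at z = 62 (|y| 42 to 60), between rims (|y| 60 to 70), which run the whole case. At x -102 to +2 keeper lips on the rims (z 68 to 72) reach in to |y| = 52 over the cover's edges. Below: the compartment, x -108 to -8, |y| under 42, floor at z = 20.
- rest (a point): A good final place for the cover's origin, on the open ledges beyond the keeper lips: (69, 0, 62) mm in the inverter's frame. The cover is clear of compartment and lips when its origin is beyond x = 52 mm there; a low end plate (top z = 68 mm) stops it at x = 87 mm. Between the ledges a blue panel is sunk to z = 54 mm.
- tab (a joint): How far the snap tab is pressed down (m): 0 up, 0.008 fully down. A spring resists with 3.5 N at the top to 6.3 N at the bottom; catch friction adds about 1 N. From about 0.005 on its hidden tooth lets the cover go: hold it down for half a second or more. Let go, it springs back up by itself.
- tab_top (a point): Centre of the top face of the orange snap tab, a block 22 mm (case x) by 34 mm (case y); it lies at (-125, 0, 80) mm in the inverter's frame when up, 12 mm above the grey housings. Axes as the inverter's.
- cover: Black plastic terminal cover, about 0.11 kg, 100 mm (x) by 116 mm (y): a 4 mm plate with a crown on it, x -24 to +48, |y| under 49, top at z = 22 mm. A rib hangs 6 mm below its rear edge. Origin: centre of the plate's underside; axes as the inverter's. When the tab is pressed, spring plungers push it slowly 10 mm along +x and it stays there, free: it then slides with under 1 N.
- push_face (a point): Centre of the crown's rear upright face (towards the tab), 98 mm wide, 18 mm high, at (-24, 0, 13) mm in the cover's frame. Behind it the flat plate, top at z = 4 mm of the cover, reaches 26 mm back: a fingertip fits in above it. Pushing here along the inverter's +x slides the cover.
- terminals: Red and black terminal blocks with brass studs in the compartment, hidden by the cover at first. Same frame and origin as the inverter: blocks at (-45, 21) and (-45, -21) mm, 34 x 30 mm, stud tops at z = 50 mm. Not to be touched.
- jar: Glass jar of screws with a copper-coloured lid, 74 mm diameter, 106 mm high, upright. Origin: centre of its underside. Bystander.
- carton: Small lidded cardboard carton, 104 x 80 x 66 mm. Origin: centre of its underside. Bystander.
- book: Red book lying flat, 150 x 105 x 24 mm. Origin: centre of its underside. Bystander.
- screwdriver: Yellow-handled screwdriver lying on the bench, about 200 mm long. Bystander.
Not all that is in view belongs to the job. Of the things like the cover, leave any that is brown; of the rest the larger one is meant.

How it is judged (in metres and radians):
On the way, in this order (a step that is already met when the one before it is completed fails the run):
1. the snap tab is pressed in with the cover still at its seat (value of joint tab above 0.005 m and x of cover in the frame of inverter below -0.035 m), for 0.1 s.
2. the released cover has been pushed off its seat and out of the keeper lips (x of cover in the frame of inverter above 0.052 m), for 0.2 s.
At the end, for the whole second after the job is handed in: The cover lies flat (within 0.05 rad) and at rest on the ledges of the case (origin 58 to 66 mm high), its origin 52 to 92 mm beyond the case's middle, so clear of compartment and keeper lips; the tab is back up (within 1.5 mm) (x of cover in the frame of inverter between 0.052 and 0.092 m and z of cover in the frame of inverter between 0.058 and 0.066 m and angle between cover's own z axis and vertical below 0.05 rad and linear speed of cover below 0.01 m/s and value of joint tab below 0.0015 m); the robot touches nothing.
It fails at once if the cover is lifted more than 8 mm off its ledges or tipped more than 0.2 rad (z of cover in the frame of inverter above 0.07 m or angle between cover's own z axis and vertical above 0.2 rad).
It fails at once if the robot touches the terminals (contact force between any of the arm, the fingers and terminals above 0.3 N).
It fails at once if a bystander is moved more than 15 mm (distance of any of jar, carton, book, screwdriver from where it was at the start of the episode above 0.015 m).
It also fails if it takes over 40 s, if anything falls off the work surface, if the arm or the gripper's body presses on something with over 40 N, if the wrist force passes 120 N, or if a joint passes its speed limit or range.

### The arm

A 6-joint arm with a two-finger parallel gripper is mounted at the origin on the work surface. World frame = base frame: x ahead of the robot, y to its left, z up, the work surface at z = 0. Lengths are in mm, angles in rad, forces in N, time in s.
With the tool pointing down it reaches from about 300 to 775 mm from the base axis. Payload 14.6 kg.
Tool frame: the origin (TCP) lies at the very end of the fingers, on their centre line; the grasp point (between the pads) lies 19 mm behind it; z points along the fingers, y is the line along which they close (so a half turn about z gives the same grasp; the last joint's range is limited). The gripper opens to 94 mm and grips with 3 to 60 N. Pads are 16 mm wide; open, the fingers measure 119 mm over their backs; the gripper's body (75 mm by 177 mm) begins 78 mm behind the grasp point.
Start: joints at [-0.067, 0.3, 1.521, -0, 1.321, -0.067], TCP at [549.99, -0.002, 205.446] pointing down, gripper open.
Joint ranges: [-3.03, 3.03], [-0.79, 2.21], [0.23, 2.52], [-1.04, 4.18], [0, 3.07], [-2.55, 2.55]. Speed limits (rad/s): [2.22, 2.22, 2.57, 3.14, 3.14, 3.14].

### API

Orientations are given as [roll, pitch, yaw] about the fixed x, y, z axes, in that order (R = Rz(yaw) Ry(pitch) Rx(roll)).
In Python, from cell import manip, optics gives the robot as it stands.
- The arm moves only by the shell command python3 -m crank 'ROWS' [FORCE]. ROWS is JSON, a list of rows, each a list of 7 numbers: the opening in per cent of the stroke, from 0 (shut) to 100 (fully open), then the shift along the tool's x, y, z in mm, then the turn, a rotation vector about the tool's x, y, z in rad. A call has 1 to 10 rows; each row is the pose to reach, as a shift and turn from the pose commanded when the call began, along the tool's axes at that moment; what a row does not reach only later rows make up. A row lasts 1/10 s, in which the tool goes at most 50 mm and 8.59 degrees, less where a joint would pass 70% of its speed; a pose out of reach is approached as far as the arm can. A call with a gripper value outside its range is refused whole. The fingers move at their own pace and stop on an object; FORCE is the grip in N (left out, the last holds). Time passes only in rows, so rows that repeat a pose let the fingers close. It gives the time, the measured TCP pose, the force, the opening and the grip force at its end, in the units of the state.
- manip.read_state(): the state, without advancing time (a new reading comes with each control period).
- optics.camera(name): name is "scene" or "side" or "wrist"; returns (picture, depth): 420x560x3 uint8, red, green, blue; 420x560 float32, mm along the optical axis (not along the pixel's ray), 0 where there is no reading.
- optics.calibration(name): a dict with "camera_matrix" (3x3 intrinsics, pixels), "R" (3x3) and "t" (3): a world point X has camera coordinates R X + t. Camera axes: x right, y down, z forward; pixel columns grow to the right and rows downward; lengths in mm; the calibration is good to about 2 mm. A picture is of the moment at which its call begins: read the wrist's pose just before it. calibration takes no time and is no camera call; for the wrist camera it gives the pose at the moment of the call.
- manip.sign_off(): hands the job in; it is judged then, once.
The state is a dict: "clock": time; "joints": joint angles; "qd": joint speeds; "effort": joint torques, N m; "eef_pos": TCP position; "eef_rot": TCP orientation; "wrist_force": force on the tool from outside, world axes, zero at the start; "moment": the same for the moment, N m; "finger_gap": finger opening in mm; "finger_force": force on a finger pad.
Only numpy, scipy, OpenCV 4.12 (cv2) and the standard library are available. Lean on these libraries where they do the work, as an engineer would, in place of code of your own. Each camera call takes 0.05 s, during which the arm holds its last target. There are 200 camera calls.

## Working session

There is one attempt and no reset: what is moved stays moved. The work goes in short steps, Python scripts to look and compute and a shell command to move; the robot and the scene stay as the last step left them, time stands still between calls to the robot, and variables do not carry over. Pictures are saved under pics/ and viewed, at most 10 in all, crops included, and the job is handed in when it is done.

```bash
mkdir -p pics; cat > h.py <<'E'
import numpy as np, cv2
from cell import manip, optics
def snap(n,f):
    c=optics.calibration(n); p,d=optics.camera(n)
    cv2.imwrite(f'pics/{f}.png',p[:,:,::-1]); np.savez(f'pics/{f}.npz',p=p,d=d,K=c['camera_matrix'],R=c['R'],t=c['t'])
def load(f): return dict(np.load(f'pics/{f}.npz'))
def pts(s):
    K,R,t,d=np.array(s['K']),np.array(s['R']),np.array(s['t']),s['d']
    v,u=np.mgrid[:d.shape[0],:d.shape[1]]
    C=np.stack([(u-K[0,2])/K[0,0]*d,(v-K[1,2])/K[1,1]*d,d],-1)
    return (C-t)@R   # R^T (C-t)
def ray(s,u,v,z):
    K,R,t=s['K'],s['R'],s['t']; o=-R.T@t; r=R.T@np.linalg.inv(K)@[u,v,1]
    return o+r*(z-o[2])/r[2]
E
python3 - <<'E'
from h import *
print(manip.read_state())
a=[]
for n in("scene","side","wrist"):
    snap(n,n+'0'); a.append(load(n+'0')['p']); s=load(n+'0'); print(n,-s['R'].T@s['t'])
cv2.imwrite('pics/pair.png',cv2.resize(np.vstack(a[:2]),None,fx=.71,fy=.71)[:,:,::-1])
E
```

```text
{'clock': 0.0, 'joints': array([-6.66145581e-02,  3.00442318e-01,  1.52158332e+00, -9.51597032e-06,
        1.32073302e+00, -6.66097758e-02]), 'qd': array([ 1.81041930e-04,  7.04750442e-04, -9.51917509e-05, -3.34634947e-04,
        1.65274913e-03, -6.78196889e-04]), 'effort': array([-1.53750298e-03, -5.31805658e+01, -3.52735734e+01,  7.07558286e-02,
        2.43994006e-02, -4.79655944e-05]), 'eef_pos': array([5.49727269e+02, 4.75357781e-03, 2.04901181e+02]), 'eef_rot': array([-3.14042861e+00, -6.84135028e-05,  1.57079386e+00]), 'wrist_force': array([-0.04374822, -0.92976068,  0.41792456]), 'moment': array([ 0.01512069, -0.00809099,  0.00294093]), 'finger_force': 0.0, 'finger_gap': 94.25905649225554}
scene [1172.84556089 -610.88772187  785.83702142]
side [296.49286899 841.00389945 980.23186828]
wrist [551.31821131  73.60255583 383.85408106]
```

View pics/scene0.png

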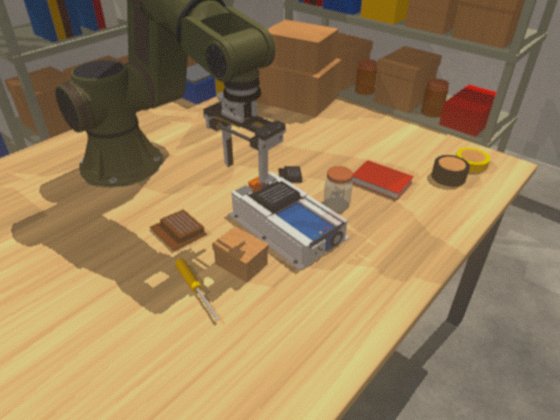

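View pics/side0.png

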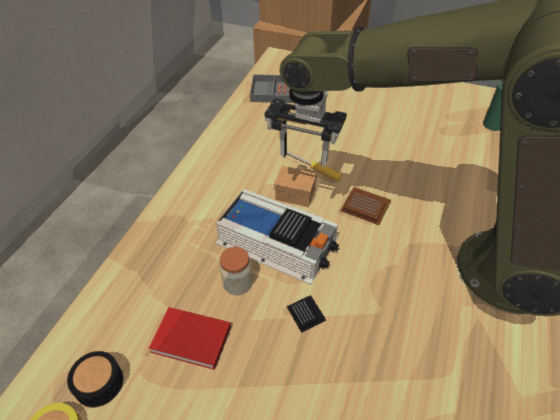

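Side view: the inverter spans (217–340, 193–277), with the orange tab at (320,241) and the blue panel at (250,220). The jar is at (236,270), the carton at (296,186) and the screwdriver at (320,170).

Cover candidates (side pixels): black in the inverter (293,228), small black on the bench (306,313), brown on the bench (366,205). Brown is excluded, and of the two black ones the larger is the one in the inverter beside the tab. I'll confirm this in a crop and measure.

```bash
cat > m.py <<'E'
from h import *
def comp(m):
    n,l,st,c=cv2.connectedComponentsWithStats(m.astype(np.uint8)); return [(l==i,st[i],c[i]) for i in range(1,n) if st[i,4]>25]
for f in('side0','scene0'):
    s=load(f); P=pts(s); h=cv2.cvtColor(s['p'],cv2.COLOR_RGB2HSV); H,S,V=h[...,0].astype(int),h[...,1],h[...,2]
    reg=(P[...,0]>350)&(P[...,0]<750)&(abs(P[...,1])<300)&(s['d']>0)
    for n,m in(('orange',(H>4)&(H<14)&(S>190)&(V>150)),('blue',(H>100)&(H<125)&(S>120)),('dark',(V<70)&(P[...,2]<110))):
        for M,st,c in comp(m&reg):
            Q=P[M]; z=np.percentile(Q[:,2],[10,50,90])
            r=cv2.minAreaRect(Q[Q[:,2]>z[1]-5][:,:2].astype(np.float32))
            print(f,n,st[4],c.round(),'med',np.median(Q,0).round(),'z',z.round(),'rect',np.round(r[0]),np.round(r[1]),round(r[2],1))
E
python3 - <<'E'
exec(open('m.py').read())
a=load('side0')['p'][180:340,200:400]
cv2.imwrite('pics/crop.png',cv2.resize(a,None,fx=4,fy=3.75,interpolation=2)[:600,:,::-1])
E
```

```text
side0 orange 101 [319. 241.] med [459. 130.  80.] z [56. 80. 83.] rect [458. 128.] [30. 22.] 77.3
side0 blue 963 [254. 217.] med [649.  97.  55.] z [53. 55. 58.] rect [646. 102.] [ 90. 147.] 79.5
side0 dark 58 [231. 207.] med [718.  90.  64.] z [58. 64. 69.] rect [718.  95.] [89.  4.] 83.6
side0 dark 1097 [295. 230.] med [521. 122.  83.] z [66. 83. 87.] rect [541. 116.] [99. 71.] 82.5
side0 dark 215 [327. 254.] med [437. 126.  38.] z [26. 38. 45.] rect [433. 130.] [83. 22.] 82.1
side0 dark 340 [308. 308.] med [437. 284.  15.] z [ 6. 15. 20.] rect [438. 295.] [61. 68.] 49.0
scene0 blue 644 [302. 220.] med [637. 100.  54.] z [52. 54. 56.] rect [645. 104.] [ 69. 123.] 81.4
scene0 dark 71 [288. 176.] med [452. 280.   9.] z [ 5.  9. 16.] rect [441. 278.] [33. 83.] 85.1
scene0 dark 292 [279. 202.] med [576.  88.  79.] z [69. 79. 84.] rect [565.  92.] [115.  58.] 48.6
```

View pics/crop.png

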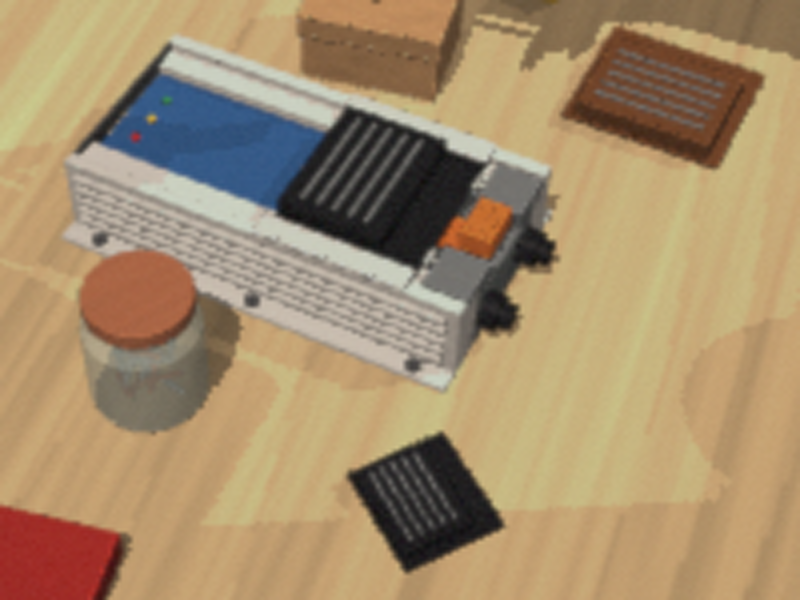

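View pics/wrist0.png

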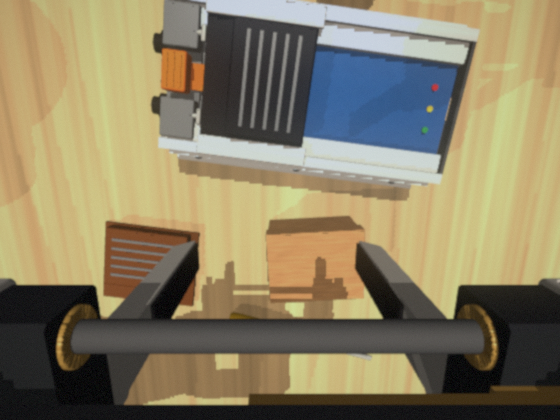

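The crop confirms the target: the black ribbed cover (crop pixel ~(370,190)) sits in the case next to the orange tab at (485,228), and is clearly larger than the loose black one at (425,500). The wrist view shows the tab at (175,70), the crown's rear edge at u≈238 and the blue panel out to (450,110). I'll triangulate the tab and fix the axis next.

```bash
python3 - <<'E'
from h import *
s=load('wrist0'); P=pts(s); h=cv2.cvtColor(s['p'],cv2.COLOR_RGB2HSV); H,S,V=h[...,0].astype(int),h[...,1],h[...,2]
def rect(m,z=None):
    ys,xs=np.nonzero(m); Q=P[m]
    if z is None: z=np.median(Q[:,2])
    W=np.array([ray(s,x,y,z)[:2] for x,y in zip(xs,ys)],np.float32)
    r=cv2.minAreaRect(W); return m.sum(),np.round(z,1),np.round(r[0],1),np.round(r[1],1),round(r[2],2)
ok=s['d']>0; up=np.arange(420)[:,None]<230
tab=(H>4)&(H<16)&(S>190)&(V>140)&up&(P[...,2]>75)&(P[...,2]<86); print('tab',rect(tab))
print('blue',rect((H>100)&(H<125)&(S>120)&up&ok))
cr=(P[...,2]>78)&(P[...,2]<90)&up&ok&~((S>150)&(V>140))&(P[...,0]>480); n,l,st,c=cv2.connectedComponentsWithStats(cr.astype(np.uint8))
i=1+np.argmax(st[1:,4]); cr=l==i; print('crown',rect(cr),st[i])
# case rims z~68-72 PCA-ish
cs=(P[...,2]>40)&up&ok&(P[...,2]<90); n,l,st,c=cv2.connectedComponentsWithStats(cs.astype(np.uint8)); i=1+np.argmax(st[1:,4]); 
Q=P[l==i]; print('case',st[i],cv2.minAreaRect(Q[:,:2].astype(np.float32)))
# near rim lower edge line: z>60 boundary
L=[]
for u in range(190,440,3):
    col=np.nonzero((P[:230,u,2]>62)&(P[:230,u,2]<76)&ok[:230,u])[0]
    if len(col): L.append(ray(s,u,col.max()+.5,68)[:2])
L=np.array(L,np.float32); f=cv2.fitLine(L,cv2.DIST_HUBER,0,.01,.01).ravel(); print('rim line',f,np.degrees(np.arctan2(f[1],f[0])))
# two-view height of tab: side & wrist centroid of tab
t=load('side0'); h2=cv2.cvtColor(t['p'],cv2.COLOR_RGB2HSV); P2=pts(t)
m2=(h2[...,0]>4)&(h2[...,0]<16)&(h2[...,1]>190)&(h2[...,2]>140)&(P2[...,2]>76)&(P2[...,2]<86)
m2[:,:300]=0;m2[:225]=0;m2[260:]=0;m2[:,340:]=0
def pr(m,s):
    v,u=np.nonzero(m); A=s['K']@np.c_[s['R'],s['t']]; return A,np.array([u.mean(),v.mean()])
A,a=pr(tab,s);B,b=pr(m2,t); X=cv2.triangulatePoints(A,B,a,b).ravel(); print('tri',X[:3]/X[3],a,b)
E
```

```text
tab (np.int64(43), np.float64(79.3), array([461.6, 124.9]), array([18.3, 33.6]), 0.57)
blue (np.int64(11760), np.float64(53.7), array([650. , 100.6]), array([ 81.3, 137. ]), 82.75)
crown (np.int64(9678), np.float64(83.8), array([544. , 113.5]), array([97.3, 71.5]), 82.64) [ 224   16   94  129 9678]
case [  157     0   323   187 48875] ((578.8719482421875, 109.25822448730469), (149.96978759765625, 295.1316223144531), 82.7709732055664)
rim line [ 9.9191254e-01 -1.2692302e-01  5.8716675e+02  3.7417297e+01] -7.2918224
tri [459.65532919 118.76804846  66.64733967] [179.34883721  78.72093023] [320.77941176 239.61764706]
```

Both views put the tab top at z≈80 and the crown top at z≈84. The case origin is about (583.7, 108.4) with yaw −0.127. The tab is at about (460, 124). With the tool turned +0.127 about its z, tool y lies along case +x. First I'll shut the fingers and hover over the tab.

```bash
python3 -m crank '[[0,25,-18,0,0,0,0.03],[0,55,-40,10,0,0,0.06],[0,90,-65,30,0,0,0.1],[0,115,-83,60,0,0,0.127],[0,124,-90,90,0,0,0.127],[0,124,-90,105,0,0,0.127],[0,124,-90,105,0,0,0.127],[0,124,-90,105,0,0,0.127],[0,124,-90,105,0,0,0.127]]' 20
python3 - <<'E'
from h import *
snap('side','side1'); snap('scene','scene1'); s=load('side1'); r=load('scene1')
a=cv2.resize(s['p'][170:290,220:380],None,fx=3.5,fy=3.5,interpolation=2); b=cv2.resize(r['p'][130:250,200:300],None,fx=2.3,fy=3.5,interpolation=2)
cv2.imwrite('pics/c1.png',np.hstack([a,b])[:,:,::-1])
print(manip.read_state()['wrist_force'])
E
```

```text
clock: 1.05
eef_pos: [460.7, 123.9, 101.5]
eef_rot: [3.14, -0.001, 1.443]
wrist_force: [0.6, -0.5, 0.3]
finger_gap: 25.6
finger_force: 0.0
[-0.97657076  0.45662736 -0.15166548]
```

View pics/c1.png

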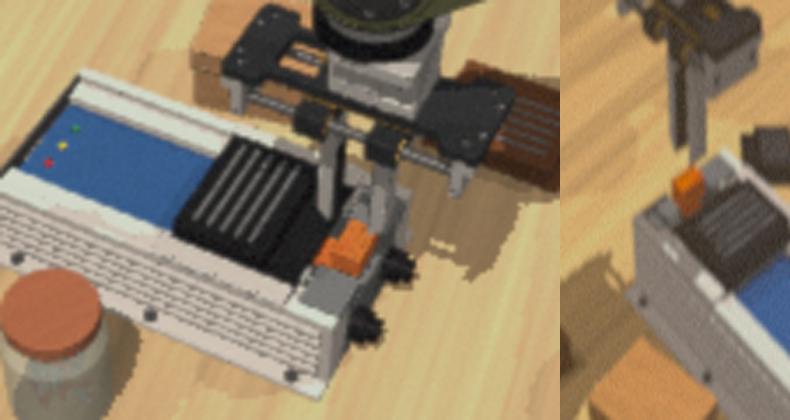

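The fingers are centred over the tab in both views (tab at (345,245) in the left panel, (690,185) in the right) and were still closing. Next I'll finish closing and come down to just above the tab.

```bash
python3 -m crank '[[0,0,0,0,0,0,0],[0,0,0,0,0,0,0],[0,0,0,0,0,0,0],[0,0,0,8,0,0,0],[0,0,0,14,0,0,0],[0,0,0,17,0,0,0],[0,0,0,17,0,0,0],[0,0,0,17,0,0,0]]'; python3 -m crank '[[0,0,0,3,0,0,0],[0,0,0,5,0,0,0],[0,0,0,6,0,0,0],[0,0,0,6,0,0,0]]'
```

```text
clock: 1.95
eef_pos: [460.0, 124.0, 83.4]
eef_rot: [-3.141, 0.0, 1.444]
wrist_force: [0.5, -0.5, 0.1]
finger_gap: 0.2
finger_force: 0.0
clock: 2.35
eef_pos: [460.2, 124.1, 77.6]
eef_rot: [3.141, -0.0, 1.444]
wrist_force: [0.3, -0.1, 2.7]
finger_gap: 0.3
finger_force: 1.4
```

Contact is near z≈79–80. I'll press on to about 7 mm and hold.

```bash
python3 -m crank '[[0,0,0,2,0,0,0],[0,0,0,4,0,0,0],[0,0,0,5,0,0,0],[0,0,0,5,0,0,0],[0,0,0,5,0,0,0],[0,0,0,5,0,0,0],[0,0,0,5,0,0,0],[0,0,0,5,0,0,0],[0,0,0,5,0,0,0],[0,0,0,5,0,0,0]]'
```

```text
clock: 3.35
eef_pos: [460.1, 124.0, 72.7]
eef_rot: [3.141, -0.0, 1.444]
wrist_force: [-1.2, 0.4, 5.1]
finger_gap: 0.4
finger_force: 3.0
```

```bash
python3 -m crank '[[0,0,0,0.5,0,0,0],[0,0,0,0.7,0,0,0],[0,0,0,0.7,0,0,0],[0,0,0,0.7,0,0,0],[0,0,0,0.7,0,0,0],[0,0,0,0.7,0,0,0],[0,0,0,0.7,0,0,0],[0,0,0,0.7,0,0,0]]'
cat > cov.py <<'E'
from h import *
import sys
O=np.array([583.7,108.4]); e=np.array([.992,-.127]); n=np.array([.127,.992])
def look(cam,f):
    snap(cam,f); return where(f)
def where(f):
    s=load(f); P=pts(s); V=s['p'].max(-1); X=(P[...,:2]-O)@e; Y=(P[...,:2]-O)@n
    m=(P[...,2]>79)&(P[...,2]<92)&(X>-100)&(X<145)&(abs(Y)<55)&(V<90)&(s['d']>0)
    l,k=[cv2.connectedComponentsWithStats(m.astype(np.uint8))[i] for i in(1,2)]; m=l==1+np.argmax(k[1:,4])
    print(f,m.sum(),'crown x range',np.percentile(X[m],[2,98]).round(1),'y',np.percentile(Y[m],[2,98]).round(1),'z',np.median(P[m][:,2]).round(1))
E
python3 -c "
from cov import *
where('side0'); look('side','side2')"
```

```text
clock: 4.15
eef_pos: [460.1, 124.1, 72.1]
eef_rot: [3.141, -0.0, 1.444]
wrist_force: [-1.7, 0.8, 7.3]
finger_gap: 0.2
finger_force: 3.6
side0 808 crown x range [-77.8  -8.2] y [-45.   48.8] z 85.2
side2 791 crown x range [-68.8   0.5] y [-45.6  48.8] z 85.2
```

The cover sprang about 9–10 mm along +x. Now I'll lift off the tab, shift to case x≈−85, and lower behind the crown, above the plate.

```bash
python3 -m crank '[[0,0,0,-10,0,0,0],[0,0,0,-25,0,0,0],[0,0,10,-28,0,0,0],[0,0,28,-28,0,0,0],[0,0,38,-28,0,0,0],[0,0,38,-28,0,0,0],[0,0,38,-28,0,0,0]]'
python3 -c "
from cov import *
look('side','side3')
s=load('side3'); P=pts(s);h=cv2.cvtColor(s['p'],cv2.COLOR_RGB2HSV)
m=(h[...,0]>4)&(h[...,0]<16)&(h[...,1]>190)&(h[...,2]>140);m[:225]=0;m[260:]=0;m[:,:300]=0;m[:,340:]=0
print(m.sum(),np.percentile(P[m][:,2],[50,75,90]))
cv2.imwrite('pics/c3.png',cv2.resize(s['p'][180:280,220:360],None,fx=4,fy=4,interpolation=2)[:,:,::-1])
"
```

```text
clock: 4.9
eef_pos: [497.3, 119.1, 99.2]
eef_rot: [-3.14, 0.0, 1.444]
wrist_force: [-0.7, 0.1, 0.3]
finger_gap: -0.0
finger_force: 0.0
side3 746 crown x range [-67.9   0.5] y [-46.1  49.3] z 85.2
117 [77.55328634 81.01809703 83.69031434]
```

View pics/c3.png

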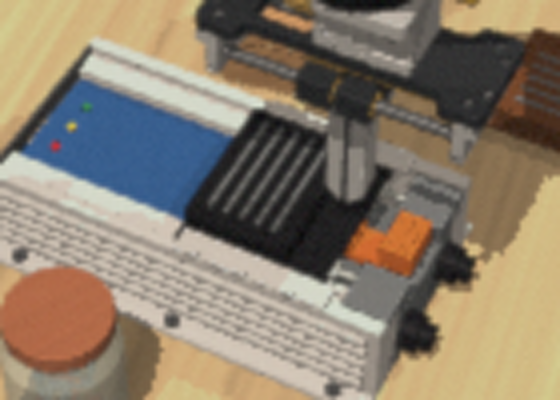

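The tab is back up (crop (400,245)) and the fingertip is above the plate behind the crown. I'll lower it and start pushing.

```bash
python3 -m crank '[[0,0,0,12,0,0,0],[0,0,0,22,0,0,0],[0,0,0,27,0,0,0],[0,0,0,27,0,0,0],[0,0,0,27,0,0,0],[0,0,3,27,0,0,0],[0,0,6,27,0,0,0],[0,0,10,27,0,0,0],[0,0,15,27,0,0,0],[0,0,20,27,0,0,0]]'; python3 -m crank '[[0,0,5,0,0,0,0],[0,0,10,0,0,0,0],[0,0,15,0,0,0,0],[0,0,20,0,0,0,0],[0,0,25,0,0,0,0],[0,0,30,0,0,0,0],[0,0,35,0,0,0,0],[0,0,40,0,0,0,0],[0,0,40,0,0,0,0],[0,0,40,0,0,0,0]]'
python3 -c "
from cov import *
look('side','side4')"
```

```text
clock: 5.95
eef_pos: [518.0, 116.6, 72.8]
eef_rot: [3.141, -0.0, 1.444]
wrist_force: [-1.1, -0.4, 1.3]
finger_gap: 0.4
finger_force: 0.2
clock: 6.95
eef_pos: [557.2, 111.6, 72.7]
eef_rot: [-3.142, 0.0, 1.444]
wrist_force: [-0.6, -0.0, -0.2]
finger_gap: 0.3
finger_force: 0.0
side4 656 crown x range [-13.5  55.6] y [-41.   48.8] z 85.4
```

Sliding freely, with the cover at x≈+12. About 57 mm remain.

```bash
python3 -m crank '[[0,0,6,0,0,0,0],[0,0,13,0,0,0,0],[0,0,20,0,0,0,0],[0,0,27,0,0,0,0],[0,0,34,0,0,0,0],[0,0,41,0,0,0,0],[0,0,47,0,0,0,0],[0,0,52,0,0,0,0],[0,0,56,0,0,0,0],[0,0,58,0,0,0,0]]'; python3 -m crank '[[0,0,1,0,0,0,0],[0,0,1,0,0,0,0],[0,0,-4,0,0,0,0],[0,0,-10,0,0,0,0],[0,0,-10,-20,0,0,0],[0,0,-10,-60,0,0,0],[0,0,-10,-100,0,0,0],[0,0,-10,-120,0,0,0],[0,0,-10,-120,0,0,0],[0,0,-10,-120,0,0,0]]'
python3 -c "
from cov import *
look('side','side5'); print(manip.read_state()['wrist_force'])
s=load('side5');cv2.imwrite('pics/c5.png',cv2.resize(s['p'][180:290,200:360],None,fx=4,fy=4,interpolation=2)[:,:,::-1])"
```

```text
clock: 8.0
eef_pos: [615.0, 104.2, 72.7]
eef_rot: [-3.142, 0.0, 1.444]
wrist_force: [-0.6, 0.1, 0.5]
finger_gap: 0.4
finger_force: 0.2
clock: 9.0
eef_pos: [604.3, 105.5, 192.1]
eef_rot: [-3.141, 0.0, 1.444]
wrist_force: [0.1, -0.4, -1.1]
finger_gap: 0.4
finger_force: 0.0
side5 732 crown x range [ 43.8 113.5] y [-43.9  49.2] z 85.2
[-0.1972963  -0.73904307 -0.25954341]
```

View pics/c5.png

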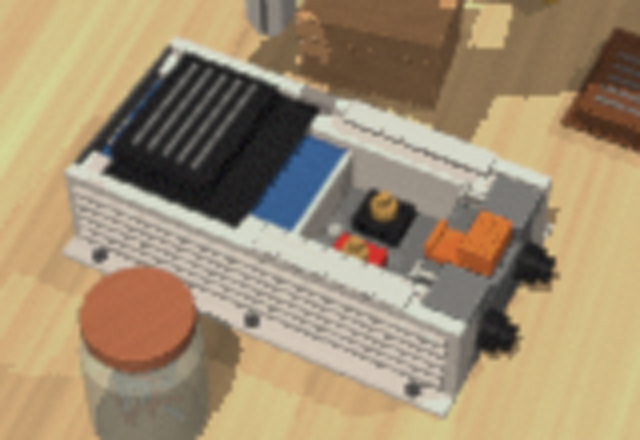

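The cover lies flat beyond the lips (crop (200,130), origin x≈69), the compartment is open, the tab is up at (485,243) and the arm is clear. Handing in.

```bash
python3 -c "
from cell import manip
print(manip.sign_off())"
```

```text
the job is handed in; nothing more can be done
None
```

I handed the job in at about 9 s with the cover slid clear and lying flat at case x ≈ 69 mm, the tab back up and the arm touching nothing; the sign-off gave no verdict.

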